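# Check mug and kettle with the infrared thermometer

## Task

Draw the orange infrared thermometer out of its stand and, holding it upright with its nose down about 5 cm above the rim of the striped mug, point it at the middle of the mug and keep it still there for a good second. Then turn it to a slant, about halfway between upright and level, and finish while still holding it raised and still, its nose pointing at the middle of the round black spot on the front of the kettle from about 10 cm away. Touch neither the mug nor the kettle, and leave everything else standing where it is.

Things in the scene. Friction and masses are not known exactly. Their poses are not given: they have to be found in the camera images.
- thermometer: Orange stick infrared thermometer, loose, 80 to 160 g, nose down in the stand. Rectangular body 34 mm (x) by 28 mm (y), from 32 to 150 mm above the nose, black cap to 160 mm, black round nose 20 to 25 mm wide; display on the -x face. Origin: centre of the nose face; z runs from the nose up the body, so it looks along -z. Grip across the 28 mm faces, 115 to 145 mm above the nose.
- thermometer_nose (a point): The centre of the thermometer's nose face (same point and axes as the thermometer's origin).
- stand: Stand, fixed: grey foot plate 92 x 84 x 8 mm, white upright pocket, open at the top, inside 40 (x) by 34 mm (y), outside 48 x 42 mm, floor 8 mm and rim 70 mm above the worktop, hiding the thermometer's lower 62 mm (draw it up 75 mm to clear). Origin: centre of the underside, z up; the thermometer's axes lie along the stand's, up to 3 degrees askew.
- mug: Loose white mug with dark stripes, 90 mm tall, 86 mm in diameter, with a handle; z up. Its origin lies at the underside, 14.5 mm from the cup's axis toward the handle; the handle points to its -y.
- mug_mouth (a point): The centre of the mug's mouth, at the height of the rim, 90 mm above the worktop.
- kettle: Loose white and black jug kettle, about 0.95 kg, body about 140 mm in diameter, 225 mm tall, standing on a round black power base 18 mm high. Origin: under the body, z up; spout to its +y, handle to its -y, its front, with the black spot, to its -x (towards the robot, within about 15 degrees).
- spot (a point): The centre of the round matt black measuring spot, 30 mm in diameter, stuck on the front of the kettle's wall, 118 mm above the worktop. Axes as the kettle's: the spot faces along the kettle's -x.
- sugar_tin: Bystander: loose orange sugar tin with a wooden lid, 68 x 68 x 85 mm, at the back left. Origin: centre of the underside.
- salt_shaker: Bystander: loose glass salt shaker, 44 mm in diameter, 90 mm tall, at the right. Origin: centre of the underside.
- teaspoon: Bystander: loose steel teaspoon, 138 x 28 x 12 mm, lying in the middle. Origin: centre of the underside.
There are look-alikes about, which are no part of the job. Leave any red look-alike of the mug alone.

How it is judged:
On the way, in this order (a step that is already met when the one before it is completed fails the run):
1. the thermometer is drawn clear of its stand, in the gripper (height (world z) of thermometer_nose above 0.078 m and contact force between the fingers and thermometer above 1 N and contact force between thermometer and stand below 0.3 N), for 0.1 s.
2. held upright above the mug, pointing at the middle of it, still for 0.8 s (x of mug_mouth in the frame of thermometer between -0.022 and 0.022 m and y of mug_mouth in the frame of thermometer between -0.022 and 0.022 m and height (world z) of thermometer_nose between 0.105 and 0.19 m and angle between thermometer's own z axis and vertical below 0.26 rad and linear speed of thermometer below 0.03 m/s and angular speed of thermometer below 0.3 rad/s and contact force between the fingers and thermometer above 1 N and contact force between thermometer and stand below 0.3 N), for 0.8 s.
At the end, for the whole second after the job is handed in: Only the gripper holds the thermometer: still, nose over 12 cm up, tilted 25 to 65 degrees from upright, in front of the kettle, nose 5 to 15 cm from the spot, its line of sight within 20 mm of the spot's centre in its x and in its y; mug and kettle within 20 mm of their places (x of spot in the frame of thermometer between -0.02 and 0.02 m and y of spot in the frame of thermometer between -0.02 and 0.02 m and z of spot in the frame of thermometer between -0.15 and -0.05 m and angle between thermometer's own z axis and vertical between 0.44 and 1.13 rad and height (world z) of thermometer_nose above 0.12 m and x of thermometer_nose in the frame of kettle below -0.085 m and linear speed of thermometer below 0.03 m/s and angular speed of thermometer below 0.3 rad/s and contact force between the fingers and thermometer above 1 N and contact force between thermometer and stand below 0.3 N and distance of each of mug, kettle from where it was at the start of the episode below 0.02 m); the arm keeps its last pose, push and grip.
It fails at once if the thermometer or the robot presses on the mug or the kettle (more than 2 N) (contact force between any of thermometer, the arm, the fingers and mug above 2 N or contact force between any of thermometer, the arm, the fingers and kettle above 2 N).
It fails at once if the mug or the kettle is shifted by more than 20 mm (distance of any of mug, kettle from where it was at the start of the episode above 0.02 m).
It fails at once if the sugar tin, salt shaker or teaspoon is shifted by more than 30 mm (distance of any of sugar_tin, salt_shaker, teaspoon from where it was at the start of the episode above 0.03 m).
It also fails if it takes over 38 s, if anything falls off the work surface, if the arm or the gripper's body presses on something with over 40 N, if the wrist force passes 120 N, or if a joint passes its speed limit or range.

## Robot

A 6-joint arm with a two-finger parallel gripper is mounted at the origin on a cart in front of the work surface, level with it; the furniture and walls round the work are solid. World frame = base frame: x ahead of the robot, y to its left, z up, the work surface at z = 0. Lengths are in m, angles in rad, forces in N, time in s.
With the tool pointing down it reaches from about 0.3 to 0.875 m from the base axis. Payload 6.4 kg.
Tool frame: the origin (TCP) lies between the finger pads; the fingertips stand ctrl.tip_extent ahead of it and the grasp point (between the pads) is the TCP (ctrl.tip_extent is the distance from the TCP to the fingertips, in m); z points along the fingers, y is the line along which they close (so a half turn about z gives the same grasp; the last joint's range is limited). The gripper opens to 85 mm and grips with 20 to 120 N. Pads are 22 mm wide; open, the fingers measure 114 mm over their backs; the gripper's body (76 mm by 85 mm) begins 54 mm behind the grasp point. The pads swing forward as they close: fully open they stand 13 mm farther back than shut.
Start: joints at [-1.434, 0.181, 1.607, -0, 1.354, -0.206], TCP at [0.193, -0.542, 0.212] pointing down, gripper open.
Joint ranges: [-2.99, 2.99], [-0.89, 2.07], [0.3, 2.58], [-1.14, 4.28], [0, 2.63], [-3.12, 3.12]. Speed limits (rad/s): [2.57, 2.57, 3.01, 3.14, 3.14, 3.14].

## Interface

Orientations are given as a unit quaternion [w, x, y, z].
In Python, from bench import ctrl gives the robot as it stands.
- The arm moves only by the tool send_rows, never from a script. Its arguments are lists of equal length, an entry for each row: "dr": the turn, a rotation vector about the tool's x, y, z in units of 6 degrees (1.0 is 6 degrees), a list of three; "xyz": the shift along the tool's x, y, z in cm, a list of three; "jaw": the opening in per cent of the stroke, from 0 (shut) to 100 (fully open). In form: {"dr": [[wx, wy, wz], ...], "xyz": [[dx, dy, dz], ...], "jaw": [jaw, ...]}. A call has exactly 8 rows; each row is the pose to reach, as a shift and turn from the pose commanded when the call began, along the tool's axes at that moment; what a row does not reach only later rows make up. A row lasts 1/8 s, in which the tool goes at most 62.5 mm and 10.7 degrees, less where a joint would pass 70% of its speed; a pose out of reach is approached as far as the arm can. A call with a gripper value outside its range is refused whole. The fingers move at their own pace and stop on an object; the grip force is fixed at half the most. Time passes only in rows, so rows that repeat a pose let the fingers close, or fill a call up. It gives the time, the measured TCP pose, the force, the opening and the grip force at its end, in the units of the state.
- ctrl.get_obs(): the state, without advancing time (a new reading comes with each control period).
- ctrl.camera(name): name is "side" or "top" or "wrist"; returns the picture (400x640x3 uint8, red, green, blue); there is no depth.
- ctrl.calibration(name): a dict with "camera_matrix" (3x3 intrinsics, pixels), "world_from_camera" (4x4, takes a point from camera to world coordinates). Camera axes: x right, y up, looking along -z (the intrinsics and any distortion apply to the point x, -y, -z); pixel columns grow to the right and rows downward; lengths in m; the calibration is good to about 2 mm. A picture is of the moment at which its call begins: read the wrist's pose just before it. calibration takes no time and is no camera call; for the wrist camera it gives the pose at the moment of the call.
- ctrl.hand_in(): hands the job in; it is judged then, once.
The state is a dict: "time_s": time; "q": joint angles; "dq": joint speeds; "joint_efforts": joint torques, N m; "eef_pos": TCP position; "eef_rot": TCP orientation; "wrist_force": force on the tool from outside, world axes, zero at the start; "torque": the same for the moment, N m; "opening": opening from 0.0 (shut) to 1.0 (fully open); "grasp_force": force on a finger pad.
Only numpy, scipy, OpenCV 4.12 (cv2) and the standard library are available. Lean on these libraries where they do the work, as an engineer would, in place of code of your own. Each camera call takes 0.05 s, during which the arm holds its last target. There are 200 camera calls.

## Working session

There is one attempt and no reset: what is moved stays moved. The work goes in short steps, Python scripts to look and compute and a tool call to move; the robot and the scene stay as the last step left them, time stands still between calls to the robot, and variables do not carry over. Pictures are saved under pics/ and viewed, at most 10 in all, crops included, and the job is handed in when it is done.

Besides the shell and the picture viewer there is one more tool, called after "Request:" as name(argument=value, ...), one argument or row to a line, values as JSON. send_rows: Moves the arm, as the interface text tells. Its arguments: {"type":"object","properties":{"dr":{"type":"array","items":{"type":"array","items":{"type":"number"}}},"xyz":{"type":"array","items":{"type":"array","items":{"type":"number"}}},"jaw":{"type":"array","items":{"type":"number"}}},"required":["dr","xyz","jaw"]}

```bash
mkdir -p pics; ls
python3 - <<'E'
from bench import ctrl
import cv2
o=ctrl.get_obs();print(o, ctrl.tip_extent)
for n in ("top","side"):
    c=ctrl.calibration(n);print(n,c)
    cv2.imwrite(f"pics/{n}0.png",ctrl.camera(n)[:,:,::-1])
E
```

```text
pics
{'time_s': 0.0, 'q': array([-1.43428667e+00,  1.81528938e-01,  1.60800154e+00,  3.98011943e-05,
        1.35382466e+00, -2.06305419e-01]), 'dq': array([-0.00168705, -0.00016   ,  0.00188583,  0.00032008, -0.00126313,
       -0.00108849]), 'joint_efforts': array([-1.50108344e-04, -4.44869721e+01, -3.51334798e+01, -2.91383521e-04,
        9.10202652e-03, -5.97972939e-05]), 'eef_pos': array([ 0.19322488, -0.54093814,  0.21069413]), 'eef_rot': array([-8.80025876e-04,  9.85346011e-01,  1.70565126e-01,  5.01655697e-05]), 'wrist_force': array([-0.29181237, -0.19896754, -0.80659636]), 'torque': array([-0.01981171,  0.03675445,  0.04916339]), 'grasp_force': 0.0, 'opening': 0.9987075056572231} 0.019
top {'camera_matrix': array([[495.36829784,   0.        , 319.685885  ],
       [  0.        , 495.36829784, 199.44324428],
       [  0.        ,   0.        ,   1.        ]]), 'world_from_camera': array([[ 0.4125133 ,  0.74337001, -0.52652996, -0.45930269],
       [-0.91088912,  0.3298349 , -0.24797165, -0.5077442 ],
       [-0.01066673,  0.58190202,  0.81318895,  1.60032612],
       [ 0.        ,  0.        ,  0.        ,  1.        ]])}
side {'camera_matrix': array([[484.84090549,   0.        , 329.037484  ],
       [  0.        , 484.84090549, 199.5639609 ],
       [  0.        ,   0.        ,   1.        ]]), 'world_from_camera': array([[-0.91130246,  0.26799882, -0.31257711,  0.07572204],
       [-0.41171962, -0.58605239,  0.69787502,  0.98490807],
       [ 0.00384312,  0.76466936,  0.64441136,  1.0092853 ],
       [ 0.        ,  0.        ,  0.        ,  1.        ]])}
```

View pics/top0.png

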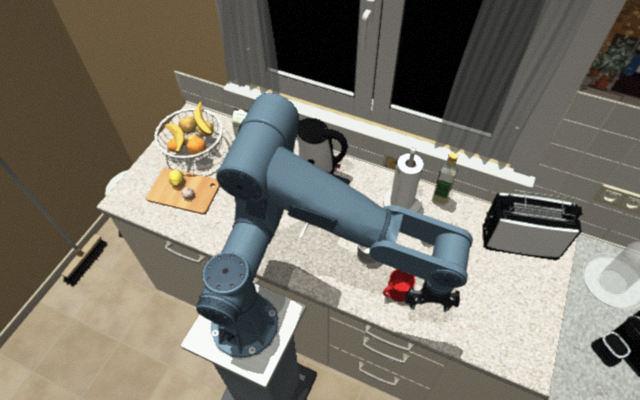

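View pics/side0.png

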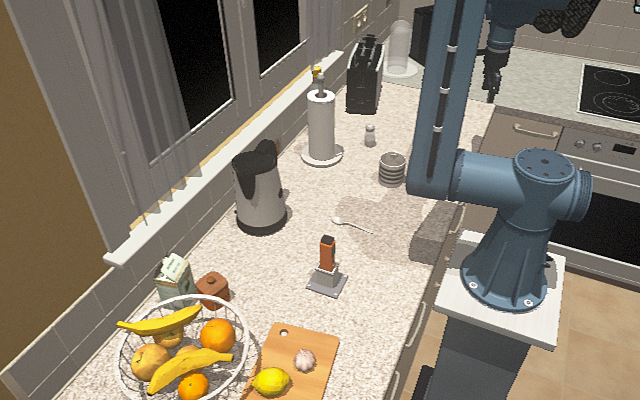

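Candidates for the thermometer (side view): the stick in the grey stand at (327,255), the sugar tin at (212,290), the oranges at (217,335) and (193,385), all orange. By the description it is (327,255): a black-capped stick in a white pocket. For the mug there is the striped one at (391,168) in the side view and the red look-alike at (400,285) in the top view. I'll check the choice in a close crop.

```bash
cat > h.py <<'E'
import numpy as np, cv2
from bench import ctrl
def ray(c,u,v):
    K=c["camera_matrix"];T=c["world_from_camera"]
    d=np.linalg.inv(K)@[u,v,1]; d=T[:3,:3]@[d[0],-d[1],-d[2]]
    return T[:3,3],d
def onz(c,u,v,z):
    o,d=ray(c,u,v); return o+d*(z-o[2])/d[2]
def proj(c,p):
    T=c["world_from_camera"]; q=T[:3,:3].T@(np.array(p)-T[:3,3]); q=c["camera_matrix"]@[q[0],-q[1],-q[2]]
    return q[:2]/q[2]
E
python3 - <<'E'
from h import *
im=cv2.imread("pics/side0.png")
cv2.imwrite("pics/crop1.png",cv2.resize(im[130:305,220:420],None,fx=4*.85,fy=4*.85,interpolation=cv2.INTER_CUBIC))
c=ctrl.calibration("side")
for n,u,v,z in [("cap",328,237,.168),("standfoot",327,283,.0),("mugmouth",392,157,.09),("kettletop",258,155,.235),("kbase",260,222,0),("salt",370,144,0),("tin",212,280,.08),("spoon",352,226,0)]: print(n,onz(c,u,v,z).round(3))
E
```

```text
cap [0.427 0.205 0.168]
standfoot [0.427 0.211 0.   ]
mugmouth [ 0.423 -0.295  0.09 ]
kettletop [0.71  0.053 0.235]
kbase [0.714 0.077 0.   ]
salt [ 0.559 -0.466  0.   ]
tin [0.663 0.382 0.08 ]
spoon [ 0.451 -0.024  0.   ]
```

View pics/crop1.png

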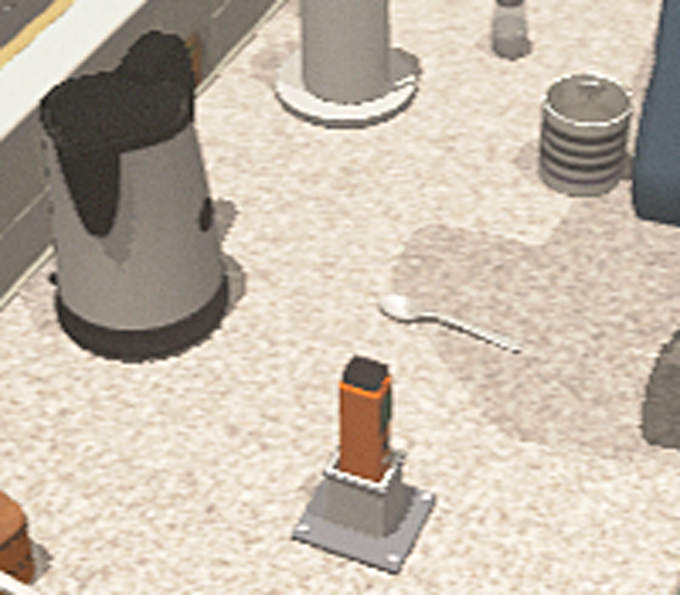

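Confirmed: crop shows the black-capped orange stick in its pocket (cap ≈ side px (328,238)), display to the right (-x), and the black spot at side px (281,193) on the kettle's front.

```bash
cat >> h.py <<'E'
from scipy.spatial.transform import Rotation as Ro
def pose():
    o=ctrl.get_obs(); w,x,y,z=o["eef_rot"]; return np.array(o["eef_pos"]),Ro.from_quat([x,y,z,w])
def delta(p,R):
    p0,R0=pose()
    return "xyz cm",(R0.inv().apply(np.array(p)-p0)*100).round(2),"dr",(np.degrees((R0.inv()*R).as_rotvec())/6).round(2)
def down(yaw,tilt=0,az=0): # yaw of tool x; tilt forward toward azimuth az
    R=Ro.from_matrix(np.array([[np.cos(yaw),np.sin(yaw),0],[np.sin(yaw),-np.cos(yaw),0],[0,0,-1]]))
    ax=np.array([np.sin(az),-np.cos(az),0])   # tips nose toward az
    return Ro.from_rotvec(ax*tilt)*R
E
python3 - <<'E'
from h import *
c=ctrl.calibration("side")
f=lambda a,b:(220+a/3.4,130+b/3.4)
P=[onz(c,*f(*q),.008) for q in [(292,537),(398,570),(435,495)]]
print(np.round(P,3),"ctr",(P[0]+P[2])/2)
print("yaw",[np.degrees(np.arctan2(*(d[1::-1]))) for d in (P[0]-P[1],P[1]-P[2])])
print("cap", [onz(c,*f(*q),.168).round(3) for q in [(365,374)]])
print("spot",onz(c,*f(207,214),.118).round(3),"mug",onz(c,*f(587,98),.09).round(3))
p=(.36,.2,.34)
print(delta(p,down(0)))
E
```

```text
[[0.468 0.255 0.008]
 [0.381 0.25  0.008]
 [0.384 0.17  0.008]] ctr [0.42590374 0.21250008 0.008     ]
yaw [np.float64(3.085451602369451), np.float64(92.1958156678938)]
cap [array([0.424, 0.216, 0.168])]
spot [0.647 0.051 0.118] mug [ 0.418 -0.286  0.09 ]
('xyz cm', array([ 40.62, -64.2 , -12.81]), 'dr', array([-0.01, -0.  ,  3.27]))
```

Request:
send_rows(
  dr=[
    [0,0,0],
    [0,0,0],
    [0,0,0.5],
    [0,0,1],
    [0,0,1.5],
    [0,0,2],
    [0,0,2.5],
    [0,0,2.9],
  ],
  xyz=[
    [0,0,-6],
    [0,0,-12],
    [3,-5,-12.8],
    [6,-10,-12.8],
    [9,-15,-12.8],
    [12,-20,-12.8],
    [15,-25,-12.8],
    [18.5,-30,-12.8],
  ],
  jaw=[100,100,100,100,100,100,100,100],
)

```text
time_s: 1.1
eef_pos: [0.2665, -0.195, 0.3393]
eef_rot: [-0.0, 1.0, 0.018, 0.0]
wrist_force: [2.1, 0.7, 1.2]
opening: 1.004
grasp_force: 0.0
```

Run:
```python
from h import *
print(pose()[0],pose()[1].as_matrix().round(3),ctrl.get_obs()["time_s"])
print(delta((.36,.2,.34),down(0.04)))
```

```text
[ 0.26650271 -0.19501139  0.33925074] [[ 0.999  0.036  0.   ]
 [ 0.036 -0.999  0.   ]
 [ 0.    -0.    -1.   ]] 1.1
('xyz cm', array([ 10.77, -39.14,  -0.07]), 'dr', array([-0.  , -0.  , -0.04]))
```

Request:
send_rows(
  dr=[
    [0,0,0],
    [0,0,0],
    [0,0,0],
    [0,0,0],
    [0,0,0],
    [0,0,0],
    [0,0,0],
    [0,0,0],
  ],
  xyz=[
    [1.5,-5.5,0],
    [3,-11,0],
    [4.5,-16.5,0],
    [6,-22,0],
    [7.5,-27.5,0],
    [9,-33,0],
    [10.5,-38,0],
    [10.5,-38,0],
  ],
  jaw=[100,100,100,100,100,100,100,100],
)

```text
time_s: 2.1
eef_pos: [0.3561, 0.1899, 0.3388]
eef_rot: [-0.0, 1.0, 0.023, -0.001]
wrist_force: [0.1, -0.1, 0.7]
opening: 1.005
grasp_force: 0.0
```

Run:
```python
from h import *
print(pose()[0],ctrl.get_obs()["time_s"])
for n in ("wrist","top"):
    cv2.imwrite(f"pics/{n}1.png",ctrl.camera(n)[:,:,::-1])
import pickle
c=ctrl.calibration("wrist"); pickle.dump(c,open("w1.pkl","wb"))
print(c["world_from_camera"].round(3))
```

```text
[0.35605755 0.18991168 0.33875148] 2.1
[[ 0.042  0.959  0.279  0.427]
 [-0.999  0.04   0.013  0.191]
 [ 0.001 -0.28   0.96   0.502]
 [ 0.     0.     0.     1.   ]]
```

View pics/wrist1.png

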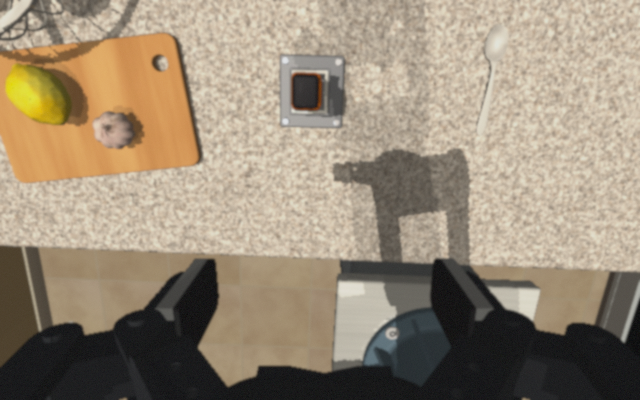

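View pics/top1.png

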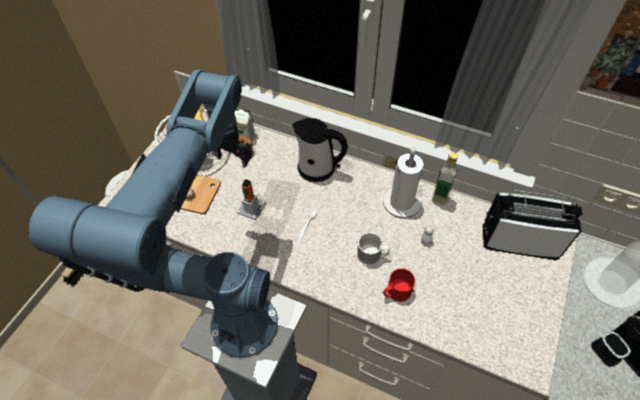

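Wrist view: the cap at (306,91), plate corners around (280-344, 55-127). Top view: kettle spot near (311,158), striped mug at (370,248), red mug at (401,285).

Run:
```python
from h import *
import pickle
w=pickle.load(open("w1.pkl","rb")); im=cv2.imread("pics/wrist1.png")
def blob(im,m,box):
    x0,y0,x1,y1=box; s=np.zeros(m.shape,np.uint8); s[y0:y1,x0:x1]=m[y0:y1,x0:x1]
    n,l,st,ce=cv2.connectedComponentsWithStats(s); i=1+st[1:,4].argmax(); 
    return cv2.minAreaRect(np.argwhere(l==i)[:,::-1].astype(np.float32)),st[i]
g=im.max(2)
r,st=blob(im,(g<70).astype(np.uint8)*255,(285,65,330,115)); print("cap",r,st)
print("cap world",onz(w,*r[0],.168).round(4))
hsv=cv2.cvtColor(im,cv2.COLOR_BGR2HSV)
# orange+black body outline
q=cv2.boxPoints(r); Q=np.array([onz(w,*p,.168) for p in q]); print(Q.round(4))
d=Q-np.roll(Q,1,0); print("edges",[(round(np.hypot(*e[:2]),4),round(np.degrees(np.arctan2(e[1],e[0])),1)) for e in d])
t=ctrl.calibration("top"); s=ctrl.calibration("side"); T=cv2.imread("pics/top1.png"); S=cv2.imread("pics/side0.png")
r,st=blob(T,(T.max(2)<75).astype(np.uint8)*255,(303,152,320,168)); print("spot top",r,st)
r2,st=blob(S,(S.max(2)<75).astype(np.uint8)*255,(276,184,288,202)); print("spot side",r2,st)
o1,d1=ray(t,*r[0]);o2,d2=ray(s,*r2[0])
A=np.c_[d1,-d2];k=np.linalg.lstsq(A,o2-o1,rcond=None)[0]
print("spot",o1+k[0]*d1,o2+k[1]*d2)
a=T[215:275,340:420]; b=S[140:195,370:415]; k=T[110:190,280:350]
cv2.imwrite("pics/crop2.png",np.hstack([cv2.resize(x,(400*x.shape[1]//x.shape[0]*1,400))[:,:400 if i<1 else 380] for i,x in enumerate([cv2.copyMakeBorder(a,10,10,0,0,0),k])]))
```

```text
cap ((305.5, 91.0), (32.0, 25.0), 90.0) [293  75  26  33 802]
cap world [0.4294 0.2068 0.168 ]
[[0.4423 0.2182 0.168 ]
 [0.4433 0.1963 0.168 ]
 [0.4161 0.1953 0.168 ]
 [0.4151 0.2177 0.168 ]]
edges [(np.float64(0.0272), np.float64(1.0)), (np.float64(0.0219), np.float64(-87.6)), (np.float64(0.0272), np.float64(-177.9)), (np.float64(0.0225), np.float64(92.4))]
spot top ((310.5, 161.5), (5.0, 7.0), 90.0) [307 159   8   6  37]
spot side ((280.0, 192.5), (9.0, 2.0), 90.0) [279 188   3  10  24]
spot [0.65016819 0.05126282 0.1197596 ] [0.64963358 0.05130196 0.11937377]
```

View pics/crop2.png

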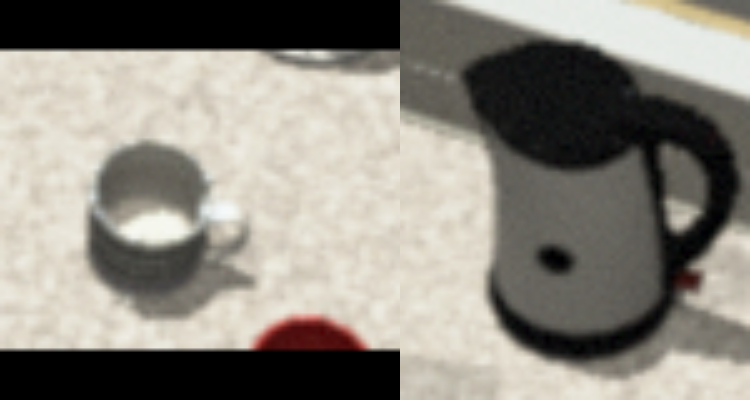

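Crop: mug rim centre at top px (370,243.6), handle to the right; the spot on the kettle at top px (311,161).

Run:
```python
from h import *
t=ctrl.calibration("top"); s=ctrl.calibration("side")
print("mug",onz(t,370,243.6,.09).round(4),onz(s,392.6,158.8,.09).round(4))
print("kettle",onz(t,*(280+ (580-400)/5,110+ 345/5),0))
print(delta((.4294,.2068,.20),down(.038)),delta((.4294,.2068,.134),down(.038)))
```

```text
mug [ 0.4163 -0.2879  0.09  ] [ 0.4177 -0.2857  0.09  ]
kettle [ 6.64519116e-01  3.65062494e-02 -2.22044605e-16]
('xyz cm', array([ 7.41, -1.68, 13.89]), 'dr', array([0.01, 0.01, 0.03])) ('xyz cm', array([ 7.42, -1.68, 20.49]), 'dr', array([0.01, 0.01, 0.03]))
```

Request:
send_rows(
  dr=[
    [0,0,0],
    [0,0,0],
    [0,0,0],
    [0,0,0],
    [0,0,0],
    [0,0,0],
    [0,0,0],
    [0,0,0],
  ],
  xyz=[
    [3,-1,0],
    [6,-1.7,1],
    [7.4,-1.7,5],
    [7.4,-1.7,9],
    [7.4,-1.7,11.5],
    [7.4,-1.7,13],
    [7.4,-1.7,13],
    [7.4,-1.7,13],
  ],
  jaw=[100,100,100,100,100,100,100,100],
)

```text
time_s: 3.2
eef_pos: [0.4309, 0.2066, 0.211]
eef_rot: [-0.0, 1.0, 0.019, 0.001]
wrist_force: [-0.5, -0.2, 0.7]
opening: 1.002
grasp_force: 0.0
```

Run:
```python
from h import *
w=ctrl.calibration("wrist")
cv2.imwrite("pics/wrist2.png",ctrl.camera("wrist")[:,:,::-1])
print(proj(w,(.4294,.2068,.168)))
print(w["world_from_camera"][:3,3])
print(pose()[0],delta((.4294,.2068,.134),down(.038)))
```

```text
[324.1993128  219.74202207]
[0.50159132 0.20968598 0.37396564]
[0.43097    0.20678061 0.21106463] ('xyz cm', array([-0.18, -0.  ,  7.71]), 'dr', array([-0.  , -0.02,  0.01]))
```

View pics/wrist2.png

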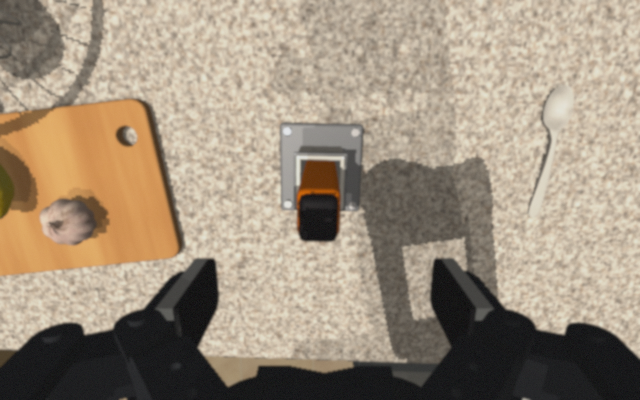

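Cap centre at (318.5,217), about 2 mm further to +y than before; descend with that correction and close.

Request:
send_rows(
  dr=[
    [0,0,0],
    [0,0,0],
    [0,0,0],
    [0,0,0],
    [0,0,0],
    [0,0,0],
    [0,0,0],
    [0,0,0],
  ],
  xyz=[
    [-0.1,-0.2,2],
    [-0.1,-0.2,4],
    [-0.1,-0.2,6],
    [-0.1,-0.2,7.2],
    [-0.1,-0.2,7.7],
    [-0.1,-0.2,7.7],
    [-0.1,-0.2,7.7],
    [-0.1,-0.2,7.7],
  ],
  jaw=[100,100,100,100,80,60,40,20],
)

```text
time_s: 4.25
eef_pos: [0.4299, 0.209, 0.1337]
eef_rot: [-0.0, 1.0, 0.02, 0.001]
wrist_force: [0.3, -0.1, 2.8]
opening: 0.294
grasp_force: 59.0
```

Request:
send_rows(
  dr=[
    [0,0,0],
    [0,0,0],
    [0,0,0],
    [0,0,0],
    [0,0,0],
    [0,0,0],
    [0,0,0],
    [0,0,0],
  ],
  xyz=[
    [0,0,0],
    [0,0,0],
    [0,0,0],
    [0,0,0],
    [0,0,0],
    [0,0,0],
    [0,0,-0.5],
    [0,0,-1],
  ],
  jaw=[10,0,0,0,0,0,0,0],
)

```text
time_s: 5.25
eef_pos: [0.4286, 0.2088, 0.1426]
eef_rot: [0.0, 1.0, 0.02, -0.0]
wrist_force: [-0.7, 0.3, -0.6]
opening: 0.295
grasp_force: 59.0
```

Gripped firmly (wrist force small). Draw straight up, past 75 mm.

Request:
send_rows(
  dr=[
    [0,0,0],
    [0,0,0],
    [0,0,0],
    [0,0,0],
    [0,0,0],
    [0,0,0],
    [0,0,0],
    [0,0,0],
  ],
  xyz=[
    [0,0,-1.5],
    [0,0,-3],
    [0,0,-4.5],
    [0,0,-6],
    [0,0,-8],
    [0,0,-11],
    [0,0,-14],
    [0,0,-15],
  ],
  jaw=[0,0,0,0,0,0,0,0],
)

```text
time_s: 6.25
eef_pos: [0.4299, 0.209, 0.2951]
eef_rot: [-0.0, 1.0, 0.02, 0.002]
wrist_force: [0.4, -0.5, -0.0]
opening: 0.304
grasp_force: 59.0
```

Run:
```python
from h import *
for n in ("side","top","wrist"): cv2.imwrite(f"pics/{n}3.png",ctrl.camera(n)[:,:,::-1])
o=ctrl.get_obs();print(pose()[0],pose()[1].as_matrix().round(3),o["q"].round(2))
c=ctrl.calibration("side"); p=pose()[0]
print("nose",proj(c,p+[0,0,-.13]),"cap",proj(c,p+[0,0,.03]))
S=cv2.imread("pics/side3.png");u,v=proj(c,p+[0,0,-.05]).astype(int)
cv2.imwrite("pics/crop3.png",cv2.resize(S[v-70:v+70,u-70:u+70],None,fx=4,fy=4)); print(u-70,v-70)
```

```text
[0.42883537 0.20879298 0.29234953] [[ 0.999  0.039 -0.   ]
 [ 0.039 -0.999 -0.   ]
 [-0.     0.    -1.   ]] [ 0.2  -0.1   1.74 -0.    1.51  1.74]
nose [326.80870578 239.29245516] cap [326.87112455 188.84588101]
256 145
```

View pics/crop3.png

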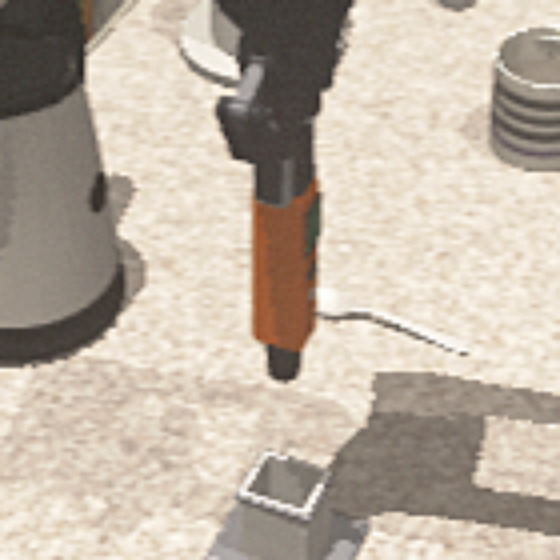

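Crop: thermometer hangs straight in the gripper, nose at side px (327,239), exactly where predicted. On to the mug.

Request:
send_rows(
  dr=[
    [0,0,0],
    [0,0,0],
    [0,0,0],
    [0,0,0],
    [0,0,0],
    [0,0,0],
    [0,0,0],
    [0,0,0],
  ],
  xyz=[
    [-0.1,1.5,0],
    [-0.3,5,0],
    [-0.6,9,0],
    [-0.9,13.5,0],
    [-1.2,18,0],
    [-1.5,22.5,0],
    [-1.8,27,0],
    [-2.0,31.5,0],
  ],
  jaw=[0,0,0,0,0,0,0,0],
)

```text
time_s: 7.4
eef_pos: [0.42, -0.1086, 0.2914]
eef_rot: [-0.0, 1.0, 0.019, -0.001]
wrist_force: [-0.7, 0.8, -0.1]
opening: 0.302
grasp_force: 59.1
```

Run:
```python
from h import *
print(pose()[0],delta((.417,-.287,.272),down(.038)))
```

```text
[ 0.4199805  -0.10855381  0.29143497] ('xyz cm', array([-0.98, 17.82,  1.93]), 'dr', array([-0.01,  0.02,  0.  ]))
```

Request:
send_rows(
  dr=[
    [0,0,0],
    [0,0,0],
    [0,0,0],
    [0,0,0],
    [0,0,0],
    [0,0,0],
    [0,0,0],
    [0,0,0],
  ],
  xyz=[
    [-0.2,4,0],
    [-0.5,8,0],
    [-0.7,12,0],
    [-0.9,15,0],
    [-1,17,0.5],
    [-1,17.9,1],
    [-1,17.9,1.5],
    [-1,17.9,1.9],
  ],
  jaw=[0,0,0,0,0,0,0,0],
)

```text
time_s: 8.4
eef_pos: [0.4183, -0.285, 0.273]
eef_rot: [-0.0, 1.0, 0.02, -0.0]
wrist_force: [-0.2, 0.9, -1.2]
opening: 0.301
grasp_force: 59.2
```

Run:
```python
from h import *
ims=[]
p=pose()[0];print(p)
for n in ("side","top"):
    c=ctrl.calibration(n); im=ctrl.camera(n)[:,:,::-1]; u,v=proj(c,(.417,-.287,.12)).astype(int)
    print(n,"off",u-45,v-45,"x7; nose",proj(c,p+[0,0,-.13]),"mouth",proj(c,(.417,-.287,.09)))
    ims.append(cv2.resize(im[v-45:v+45,u-45:u+45],(390,390)))
cv2.imwrite("pics/crop4.png",np.hstack(ims))
```

```text
[ 0.41829855 -0.28495165  0.27301736]
side off 348 106 x7; nose [393.81953813 145.31306896] mouth [392.93989085 158.64353198]
top off 325 193 x7; nose [370.49951878 234.98496643] mouth [369.81665871 243.35812728]
```

View pics/crop4.png

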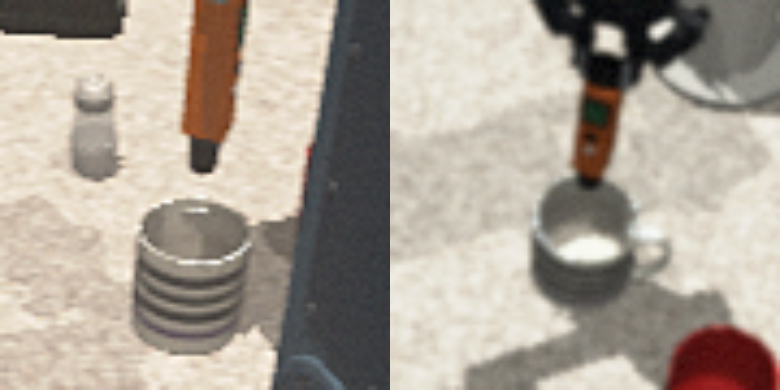

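Both views agree: nose (side px (395,145), top px (371,235)) stands centred over the rim, 5 cm up. Hold still.

Request:
send_rows(
  dr=[
    [0,0,0],
    [0,0,0],
    [0,0,0],
    [0,0,0],
    [0,0,0],
    [0,0,0],
    [0,0,0],
    [0,0,0],
  ],
  xyz=[
    [0,0,0],
    [0,0,0],
    [0,0,0],
    [0,0,0],
    [0,0,0],
    [0,0,0],
    [0,0,0],
    [0,0,0],
  ],
  jaw=[0,0,0,0,0,0,0,0],
)

```text
time_s: 9.5
eef_pos: [0.4183, -0.286, 0.2736]
eef_rot: [-0.0, 1.0, 0.02, -0.0]
wrist_force: [-0.2, 0.7, -0.4]
opening: 0.296
grasp_force: 59.2
```

Request:
send_rows(
  dr=[
    [0,0,0],
    [0,0,0],
    [0,0,0],
    [0,0,0],
    [0,0,0],
    [0,0,0],
    [0,0,0],
    [0,0,0],
  ],
  xyz=[
    [0,0,0],
    [0,0,0],
    [0,0,0],
    [0,0,0],
    [0,0,0],
    [0,0,0],
    [0,0,-1],
    [0,0,-2.5],
  ],
  jaw=[0,0,0,0,0,0,0,0],
)

```text
time_s: 10.5
eef_pos: [0.4182, -0.2859, 0.2994]
eef_rot: [-0.0, 1.0, 0.02, -0.0]
wrist_force: [0.5, -0.0, -0.3]
opening: 0.295
grasp_force: 59.1
```

Run:
```python
from h import *
print(pose()[0])
a=.038; d=np.array([np.sin(np.pi/4)*np.cos(a),np.sin(np.pi/4)*np.sin(a),-np.cos(np.pi/4)])
P=np.array([.650,.051,.119])-.23*d
print(P,down(a,np.pi/4,a).apply([0,0,1]),d)
print(delta((.42,.045,.30),down(a))); print(delta(P,down(a,np.pi/4,a)))
```

```text
[ 0.41820891 -0.28590775  0.29937426]
[0.48748285 0.04482137 0.28163456] [ 0.70659631  0.02686359 -0.70710678] [ 0.70659631  0.02686359 -0.70710678]
('xyz cm', array([  1.47, -33.06,  -0.05]), 'dr', array([-0.  ,  0.  ,  0.01]))
('xyz cm', array([  8.21, -32.78,   1.78]), 'dr', array([-0.01,  7.5 ,  0.01]))
```

Request:
send_rows(
  dr=[
    [0,0,0],
    [0,0,0],
    [0,0,0],
    [0,0,0],
    [0,0,0],
    [0,0,0],
    [0,0,0],
    [0,0,0],
  ],
  xyz=[
    [0,-2,0],
    [0.2,-6,0],
    [0.5,-11,0],
    [0.7,-16,0],
    [1,-21,0],
    [1.2,-26,0],
    [1.5,-30,0],
    [1.5,-32.8,0],
  ],
  jaw=[0,0,0,0,0,0,0,0],
)

```text
time_s: 11.5
eef_pos: [0.4195, 0.045, 0.2988]
eef_rot: [-0.0, 1.0, 0.021, 0.0]
wrist_force: [0.7, 0.3, -1.0]
opening: 0.3
grasp_force: 59.2
```

Run:
```python
from h import *
a=.038
print(pose()[0],delta([.4875,.0448,.2816],down(a,np.pi/4,a)),ctrl.get_obs()["q"].round(2))
```

```text
[0.41952326 0.04500104 0.29878129] ('xyz cm', array([6.79, 0.3 , 1.72]), 'dr', array([-0.02,  7.49,  0.03])) [-0.18 -0.25  1.85  0.    1.54  1.35]
```

Request:
send_rows(
  dr=[
    [0,0.8,0],
    [0,1.7,0],
    [0,2.7,0],
    [0,3.7,0],
    [0,4.7,0],
    [0,5.7,0],
    [0,6.7,0],
    [0,7.5,0],
  ],
  xyz=[
    [0,0,0],
    [0,0,0],
    [1,0,0],
    [2,0.1,0.3],
    [3,0.1,0.6],
    [4,0.2,0.9],
    [5,0.2,1.2],
    [6,0.2,1.5],
  ],
  jaw=[0,0,0,0,0,0,0,0],
)

```text
time_s: 12.5
eef_pos: [0.4798, 0.0438, 0.2831]
eef_rot: [-0.008, 0.923, 0.018, 0.384]
wrist_force: [0.5, 0.3, -1.4]
opening: 0.297
grasp_force: 59.3
```

Run:
```python
from h import *
a=.038
p,R=pose(); z=R.apply([0,0,1]); print(p,z,delta([.4875,.0448,.2816],down(a,np.pi/4,a)),ctrl.get_obs()["q"].round(2))
ims=[]
n=p+.13*z; s=np.array([.65,.051,.119])
for k in ("side","top"):
    c=ctrl.calibration(k); im=ctrl.camera(k)[:,:,::-1]; u,v=proj(c,(n+s)/2).astype(int)
    print(k,u-45,v-45,"nose",proj(c,n),"spot",proj(c,s),"cap",proj(c,p+.0*z))
    ims.append(cv2.resize(im[v-45:v+45,u-45:u+45],(390,390)))
cv2.imwrite("pics/crop5.png",np.hstack(ims))
```

```text
[0.47984114 0.04375352 0.28310598] [ 0.70861333  0.02872856 -0.70501193] ('xyz cm', array([ 0.44, -0.07,  0.65]), 'dr', array([-0.02, -0.03,  0.01])) [-0.37 -0.75  2.37  0.4   0.81  0.99]
side 246 140 nose [303.85363046 178.8841553 ] spot [279.94693275 192.50652022] cap [335.40325929 159.03453535]
top 261 117 nose [301.96965942 164.2045083 ] spot [310.54799503 161.67716643] cap [290.32751874 166.4045182 ]
```

View pics/crop5.png

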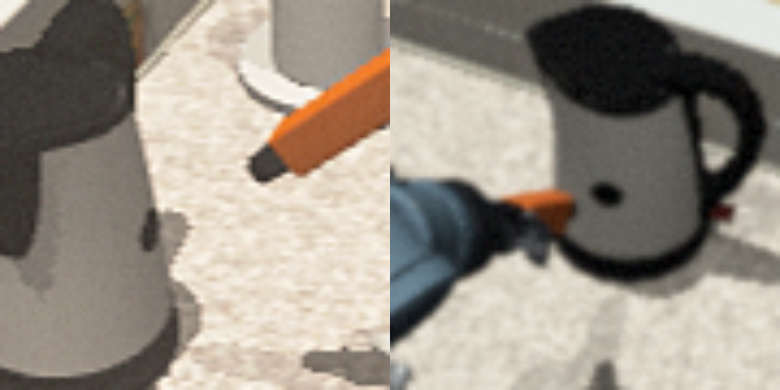

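Crop: nose at side px (305,179) as predicted, pointing at the spot (280,193). Last small trim, then hold.

Request:
send_rows(
  dr=[
    [0,0,0],
    [0,0,0],
    [0,0,0],
    [0,0,0],
    [0,0,0],
    [0,0,0],
    [0,0,0],
    [0,0,0],
  ],
  xyz=[
    [0.2,0,0.3],
    [0.4,-0.1,0.6],
    [0.4,-0.1,0.6],
    [0.4,-0.1,0.6],
    [0.4,-0.1,0.6],
    [0.4,-0.1,0.6],
    [0.4,-0.1,0.6],
    [0.4,-0.1,0.6],
  ],
  jaw=[0,0,0,0,0,0,0,0],
)

```text
time_s: 13.6
eef_pos: [0.4875, 0.044, 0.2822]
eef_rot: [-0.007, 0.924, 0.018, 0.383]
wrist_force: [-0.9, -0.0, -0.9]
opening: 0.299
grasp_force: 59.3
```

Run:
```python
from h import *
p,R=pose(); print(R.inv().apply(np.array([.65,.051,.119])-p), abs(ctrl.get_obs()["dq"]).max(), ctrl.get_obs()["grasp_force"])
print(ctrl.hand_in())
```

```text
[-0.00038699 -0.00070556  0.23041566] 0.0013954643246522267 59.33662365892815
the job is handed in; nothing more can be done
None
```

I handed the job in at about 13.6 s. I held the thermometer upright and centred about 5 cm above the striped mug for over a second. It finished still at a 45° slant, aimed within about 1 mm (by my measurement) of the kettle's black spot from about 10 cm; the hand-in returned no verdict.

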